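Post the red ball through the toy box's swing flap

ROBOT

A 7-joint arm with a two-finger parallel gripper is mounted at the origin on the work surface. World frame = base frame: x ahead of the robot, y to its left, z up, the work surface at z = 0. Lengths are in m, angles in degrees, forces in N, time in s.
With the tool pointing down it reaches from about 0.425 to 0.875 m from the base axis. Payload 4.7 kg.
Tool frame: the origin (TCP) lies at the centre of the arm's flange, where the gripper is bolted on; the fingertips stand 182 mm ahead of it and the grasp point (between the pads) lies 164 mm ahead of it; z points along the fingers, y is the line along which they close (so a half turn about z gives the same grasp; the last joint's range is limited). The gripper opens to 87 mm and grips with 3 to 60 N. Pads are 19 mm wide; open, the fingers measure 117 mm over their backs; the gripper's body (75 mm by 190 mm) begins 51 mm behind the grasp point.
Start: joints at [-64.108, 18.392, -4.016, 83.108, 1.295, 78.541, -3.26], TCP at [0.276, 0.589, 0.405] pointing down, gripper open.
Joint ranges: [-163.93, 163.93], [-17.29, 119.83], [-79.2, 71.16], [3.27, 140.29], [-89.18, 269.18], [5.43, 117.66], [-154.24, 154.24]. Speed limits (degrees/s): [147.25, 147.25, 180, 180, 180, 180, 180].

INTERFACE

Orientations are given as [roll, pitch, yaw] about the fixed x, y, z axes, in that order (R = Rz(yaw) Ry(pitch) Rx(roll)).
In Python, from cell import env gives the robot as it stands. The module is installed in compiled form; this text tells all that it offers.
- The arm moves only by the tool step_arm, never from a script. Its argument "steps" is one flat list of numbers, 5 for each row, row after row: the opening, from 0 (shut) to 1 (fully open), then the shift along the tool's x, y, z in mm, then the turn about the tool's z in degrees. In form: [grip, dx, dy, dz, roll, grip, dx, dy, dz, roll, ...]. A call has 1 to 12 rows; each row shifts and turns the commanded pose from where the row before left it, along the tool's axes as they then stand; what a row does not reach is not made up. A row lasts 1/8 s, in which the tool goes at most 62.5 mm and 10.7 degrees, less where a joint would pass 70% of its speed; a pose out of reach is approached as far as the arm can. A call with a gripper value outside its range is refused whole. The fingers move at their own pace and stop on an object; "grip_force" is the grip in N (left out, the last holds). Time passes only in rows, so rows that do not move let the fingers close. It gives the time, the measured TCP pose, the force, the opening and the grip force at its end, in the units of the state.
- env.get_obs(): the state, without advancing time (a new reading comes with each control period).
- env.read_camera(name): name is "scene" or "top" or "wrist"; returns a dict with "image" (384x512x3 uint8, red, green, blue), "camera_matrix" (3x3 intrinsics, pixels), "R" (3x3) and "t" (3): a world point X has camera coordinates R X + t. Camera axes: x right, y down, z forward; pixel columns grow to the right and rows downward; lengths in m; the calibration is good to about 2 mm. The wrist camera is an equidistant fisheye: a pixel r from the principal point sees the ray r / f radians off the axis. A picture is of the moment at which its call begins. There is no depth.
- env.sign_off(): hands the job in; it is judged then, once.
The state is a dict: "time_s": time; "qpos": joint angles; "joint_velocities": joint speeds; "effort": joint torques, N m; "tool_pos": TCP position; "tool_rot": TCP orientation; "force": force on the tool from outside, world axes, zero at the start; "wrist_torque": the same for the moment, N m; "grip_width": finger opening in m; "grasp_force": force on a finger pad.
Only numpy, scipy, OpenCV 4.12 (cv2) and the standard library are available. Lean on these libraries where they do the work, as an engineer would, in place of code of your own. Each camera call takes 0.05 s, during which the arm holds its last target. There are 200 camera calls.

TASK

The red ball lies on the yellow ledge of the blue toy box, in front of its sloping, self-closing orange flap. With one finger push the flap open while the ball is still on the ledge, and with the other finger push the ball off the ledge into the box, keeping the flap open with the finger until the ball has dropped in; then draw the fingers out so that the flap swings shut. Only push the ball lightly: do not lift or squeeze it, and leave the other toys where they stand.

Things in the scene. Friction and masses are not known exactly. Their poses are not given: they have to be found in the camera images.
- toy_box: Blue toy box, fixed, 194 mm long (own x, from -92 to 102), 100 mm wide (y). Origin on its underside (z = 0), straight below the line where the yellow ledge ends and the orange flap begins. Own +x: the way the ball is pushed; z up. Empty inside, also under the ledge, down to its floor (6 mm high). Clear side windows.
- ledge_edge (a point): Middle of the ledge's edge, on its top, at x = 0, 110 mm high; axes as the box's. The flat ledge runs from x = -90 to 0; two 10 mm high rails along it leave a channel 42 mm wide centred on y = 0; 8 mm lip at its outer end. The shut flap's lower, free edge lies at this line.
- flap_hinge (a point): Middle of the flap's hinge (x = 90 mm, height 152 mm on the box; hinge line along y). The shut flap, 78 mm wide, covers the mouth from the ledge's edge straight up to here. Fixed blue cheeks 6 mm thick at y = +-46 mm stand beside the flap, and an end wall just behind the hinge; nothing on the box is higher than 160 mm.
- flap (a joint): Flap angle, rad: 0 shut (sloping 25 degrees), grows as the free edge swings down into the box and towards +x; stop at 1.2. 99 mm from hinge to free edge. A spring shuts it: 0.12 Nm at 0, 0.18 Nm at 0.75 (2 to 5 N at a finger pushing its middle down or towards +x). From about 0.4 the gap at the ledge lets the ball fall in; the ball's weight does not open it.
- red_ball_center (a point): Centre of the red silicone ball, 36 mm in diameter, about 30 g, free to roll, starting in the ledge's channel with its centre 22 to 34 mm before the ledge's edge (18 mm above the ledge).
- red_ball: The same red ball; its origin is a point on its surface that turns as it rolls.
- jacks_tray: Stainless tray of jacks, 120 x 90 x 22 mm, loose; origin under its centre. Leave alone.
- marble_tube: Clear acrylic tube of marbles with a white cap, standing, 42 mm in diameter, 114 mm high; origin under its centre. Leave alone.
- wood_block: Short wooden block 60 x 35 x 30 mm, loose; origin under its centre. Leave alone.
- popup_box: Small green pop-up box with a white lid and a red button, 67 x 67 x 65 mm, loose; origin under its centre. Leave alone.

How it is judged (in metres and radians):
On the way, in this order (a step that is already met when the one before it is completed fails the run):
1. a finger holds the flap open (0.25 rad or more) while the ball is still on the ledge (value of joint flap above 0.25 rad and contact force between the fingers and flap above 0.3 N and x of red_ball_center in the frame of toy_box below 0.003 m and z of red_ball_center in the frame of toy_box above 0.12 m), for 0.1 s.
2. the ball has dropped into the box while the finger still holds the flap open (z of red_ball_center in the frame of toy_box below 0.08 m and horizontal distance between red_ball_center and toy_box below 0.1 m and value of joint flap above 0.2 rad and contact force between the fingers and flap above 0.3 N), for 0.05 s.
At the end, for the whole second after the job is handed in: The ball lies on the floor inside the toy box (centre under 40 mm high in the box), the flap is shut (under 0.06 rad), and the four other toys are within 20 mm of where they stood (z of red_ball_center in the frame of toy_box below 0.04 m and horizontal distance between red_ball_center and toy_box below 0.1 m and value of joint flap below 0.06 rad and distance of each of jacks_tray, marble_tube, wood_block, popup_box from where it was at the start of the episode below 0.02 m); the robot touches nothing.
It fails at once if the ball is lifted (centre more than 18 mm above where it lies on the ledge) (z of red_ball_center in the frame of toy_box above 0.146 m).
It fails at once if the ball is squeezed or pressed hard by the fingers (over 12 N) (contact force between the fingers and red_ball above 12 N).
It fails at once if the ball falls beside the box (horizontal distance between red_ball_center and toy_box above 0.12 m).
It fails at once if another toy is shoved or tipped (distance of any of jacks_tray, marble_tube, wood_block, popup_box from where it was at the start of the episode above 0.03 m or angle between marble_tube's own z axis and vertical above 0.5 rad).
It also fails if it takes over 35 s, if anything falls off the work surface, if the arm or the gripper's body presses on something with over 40 N, if the wrist force passes 120 N, or if a joint passes its speed limit or range.

## Working session

There is one attempt and no reset: what is moved stays moved. The work goes in short steps, Python scripts to look and compute and a tool call to move; the robot and the scene stay as the last step left them, time stands still between calls to the robot, and variables do not carry over. Pictures are saved under pics/ and viewed, at most 13 in all, crops included, and the job is handed in when it is done.

Besides the shell and the picture viewer there is one more tool, called after "Request:" by a JSON object that holds its "fn" and its "kwargs", one argument or row to a line. step_arm: Moves the arm, as the interface text tells. Its arguments: {"type":"object","properties":{"steps":{"type":"array","items":{"type":"number"}},"grip_force":{"type":"number"}},"required":["steps"]}

```bash
mkdir -p pics
python3 - <<'E'
from cell import env
import cv2,numpy as np
o=env.get_obs();print(o['time_s'],o['tool_pos'],o['tool_rot'],o['grip_width'])
np.set_printoptions(suppress=True,precision=4)
for n in ['scene','top']:
    c=env.read_camera(n);cv2.imwrite(f'pics/{n}0.png',c['image'][:,:,::-1]);np.savez(f'{n}0.npz',**c);print(n,c['camera_matrix'],c['R'],c['t'],-c['R'].T@c['t'])
E
```

```text
0.0 [0.27552304 0.58849462 0.40364268] [-1.79889088e+02  8.17273759e-03  1.54920143e+02] 0.08713685442015263
scene [[474.3532   0.     256.6752]
 [  0.     474.3532 191.4454]
 [  0.       0.       1.    ]] [[ 0.3238  0.9461  0.0122]
 [ 0.7671 -0.2549 -0.5887]
 [-0.5538  0.2    -0.8083]] [-0.1738 -0.3628  1.6816] [ 1.2659 -0.2644  1.1477]
top [[428.0765   0.     254.0976]
 [  0.     428.0765 190.7842]
 [  0.       0.       1.    ]] [[-0.0284 -0.9995  0.0145]
 [-0.991   0.0262 -0.1314]
 [ 0.131  -0.0181 -0.9912]] [-0.0219  0.5734  1.1252] [ 0.4203 -0.0166  1.191 ]
```

View pics/scene0.png

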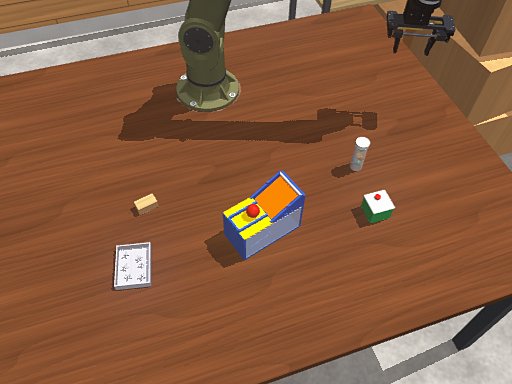

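View pics/top0.png

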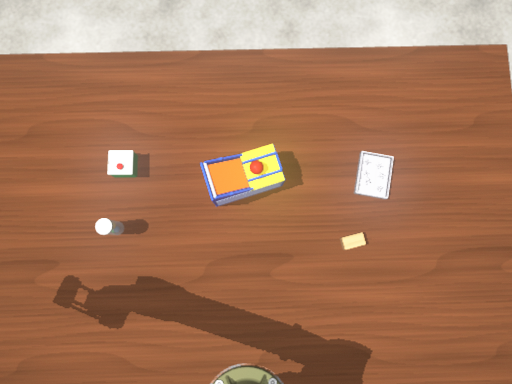

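```bash
cat > h.py <<'E'
import numpy as np,cv2
def load(n): return dict(np.load(n+'.npz'))
def ray(c,uv):
    K=c['camera_matrix'];d=np.linalg.inv(K)@[uv[0],uv[1],1];return -c['R'].T@c['t'],c['R'].T@d
def plane(c,uv,z):
    o,d=ray(c,uv);return o+d*(z-o[2])/d[2]
def tri(c1,u1,c2,u2):
    o1,d1=ray(c1,u1);o2,d2=ray(c2,u2);s=np.linalg.lstsq(np.c_[d1,-d2],o2-o1,rcond=None)[0]
    a,b=o1+s[0]*d1,o2+s[1]*d2;return (a+b)/2,np.linalg.norm(a-b)
def proj(c,X):
    p=c['camera_matrix']@(c['R']@X+c['t']);return p[:2]/p[2]
def mask(im,col):
    h=cv2.cvtColor(im,cv2.COLOR_RGB2HSV);H,S,V=[h[...,i].astype(int) for i in range(3)]
    r=dict(red=((H<5)|(H>174))&(S>180)&(V>90),orange=(H>=8)&(H<=18)&(S>220)&(V>150),yellow=(H>=23)&(H<=33)&(S>200)&(V>120))[col]
    return r.astype(np.uint8)
E
python3 - <<'E'
from h import *
np.set_printoptions(suppress=True,precision=4)
C={n:load(n+'0') for n in('scene','top')};B={}
box={'scene':(215,165,310,260),'top':(195,140,290,210)}
for n,c in C.items():
    x0,y0,x1,y1=box[n];im=c['image']
    for col in('red','orange','yellow'):
        m=mask(im,col);k=np.zeros_like(m);k[y0:y1,x0:x1]=1;m*=k
        ys,xs=np.nonzero(m);print(n,col,len(xs),xs.mean(),ys.mean());B[n,col]=(xs.mean(),ys.mean())
        if col!='red':
            r=cv2.boxPoints(cv2.minAreaRect(np.c_[xs,ys].astype(np.float32)));print(r.tolist())
            print([plane(c,p,.11).round(4).tolist() for p in r])
    cv2.imwrite(f'pics/{n}z.png',cv2.resize(im[y0:y1,x0:x1,::-1],None,fx=6,fy=6,interpolation=cv2.INTER_CUBIC))
for col in('red','orange'): print(col,tri(C['scene'],B['scene',col],C['top'],B['top',col]))
E
```

```text
scene red 123 252.65853658536585 210.2520325203252
scene orange 910 275.8208791208791 196.84065934065933
[[243.46205139160156, 208.1448211669922], [280.2689208984375, 175.42759704589844], [297.64825439453125, 194.9793243408203], [260.84136962890625, 227.69654846191406]]
[[0.5954, -0.0583, 0.11], [0.5235, 0.0724, 0.11], [0.6009, 0.0934, 0.11], [0.667, -0.0347, 0.11]]
scene yellow 693 247.22510822510822 218.75901875901877
[[222.89450073242188, 211.86520385742188], [248.37515258789062, 191.923828125], [272.4314270019531, 222.66238403320312], [246.95077514648438, 242.603759765625]]
[[0.5896, -0.1131, 0.11], [0.5493, -0.0294, 0.11], [0.6621, -0.0013, 0.11], [0.6974, -0.0822, 0.11]]
top red 0 nan nan
top orange 0 nan nan
[[0.0, 0.0], [0.0, 0.0], [0.0, 0.0], [0.0, 0.0]]
[[1.0972, 0.6305, 0.11], [1.0972, 0.6305, 0.11], [1.0972, 0.6305, 0.11], [1.0972, 0.6305, 0.11]]
top yellow 0 nan nan
[[0.0, 0.0], [0.0, 0.0], [0.0, 0.0], [0.0, 0.0]]
[[1.0972, 0.6305, 0.11], [1.0972, 0.6305, 0.11], [1.0972, 0.6305, 0.11], [1.0972, 0.6305, 0.11]]
 ** On entry to DLASCL parameter number  4 had an illegal value
 ** On entry to DLASCL parameter number  4 had an illegal value
 ** On entry to DLASCL parameter number  4 had an illegal value
 ** On entry to DLASCL parameter number  4 had an illegal value
 ** On entry to DLASCL parameter number  5 had an illegal value
 ** On entry to DLASCL parameter number  4 had an illegal value<stdin>:9: RuntimeWarning: Mean of empty slice.
  ret = ret.dtype.type(ret / rcount)
Traceback (most recent call last):
  File "h.py", line 8, in tri
    o1,d1=ray(c1,u1);o2,d2=ray(c2,u2);s=np.linalg.lstsq(np.c_[d1,-d2],o2-o1,rcond=None)[0]
                                        ~~~~~~~~~~~~~~~^^^^^^^^^^^^^^^^^^^^^^^^^^^^^^^^
numpy.linalg.LinAlgError: SVD did not converge in Linear Least Squares
```

View pics/topz.png

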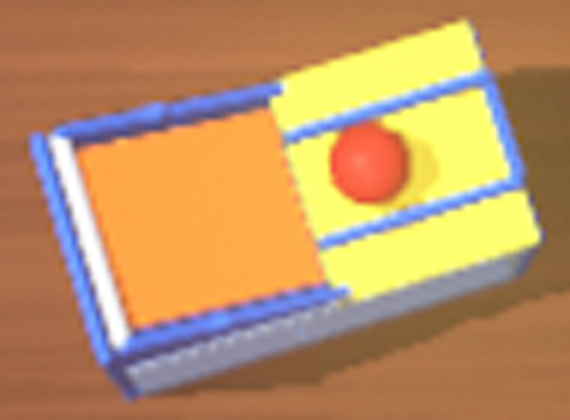

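View pics/scenez.png

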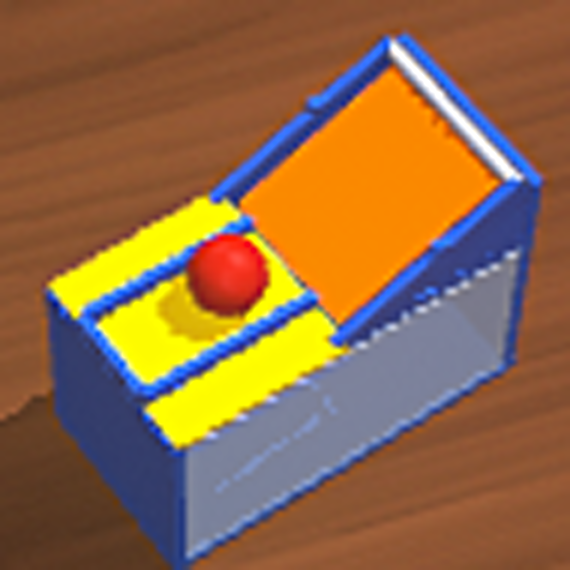

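The crops show the ball (scene ≈253,210; top ≈257,167), the ledge with blue rails, and the flap. In the top view the ledge's corners are near px (274,143), (285,180), (252,190), (241,154).

```bash
sed -i 's/S>180)&(V>90/S>150)\&(V>90/;s/S>220)&(V>150/S>165)\&(V>150/;s/S>200)&(V>120/S>130)\&(V>120/' h.py
python3 - <<'E'
from h import *
np.set_printoptions(suppress=True,precision=4)
C={n:load(n+'0') for n in('scene','top')};B={}
box={'scene':(215,165,310,260),'top':(195,140,290,210)}
for n,c in C.items():
    x0,y0,x1,y1=box[n];im=c['image']
    for col in('red','orange','yellow'):
        m=mask(im,col);k=np.zeros_like(m);k[y0:y1,x0:x1]=1;m*=k
        nn,lab,st,_=cv2.connectedComponentsWithStats(m)
        if col!='yellow': m=(lab==1+np.argmax(st[1:,4])).astype(np.uint8)
        else: m=np.isin(lab,1+np.nonzero(st[1:,4]>30)[0]).astype(np.uint8)
        ys,xs=np.nonzero(m);B[n,col]=(xs.mean(),ys.mean());print(n,col,len(xs),B[n,col])
        if col!='red':
            hull=cv2.convexHull(np.c_[xs,ys].astype(np.float32))
            q=cv2.approxPolyN(hull,4,ensure_convex=True).reshape(-1,2)
            print(q.tolist());
            for z in(.11,.152): print(z,[plane(c,p,z)[:2].round(4).tolist() for p in q])
print(tri(C['scene'],B['scene','red'],C['top'],B['top','red']),plane(C['top'],B['top','red'],.128),plane(C['scene'],B['scene','red'],.128))
print(tri(C['scene'],B['scene','orange'],C['top'],B['top','orange']))
E
```

```text
scene red 123 (np.float64(252.65853658536585), np.float64(210.2520325203252))
scene orange 935 (np.float64(275.88663101604277), np.float64(196.8673796791444))
[[271.1351318359375, 218.65765380859375], [253.94593811035156, 198.60360717773438], [280.28277587890625, 175.19308471679688], [297.82757568359375, 194.93104553222656]]
0.11 [[0.6495, -0.0003], [0.575, -0.0222], [0.5227, 0.0727], [0.6009, 0.0939]]
0.152 [[0.6745, -0.011], [0.603, -0.032], [0.5528, 0.0591], [0.6278, 0.0794]]
scene yellow 721 (np.float64(247.32177531206656), np.float64(218.6601941747573))
[[244.19696044921875, 239.68182373046875], [222.53846740722656, 211.8351593017578], [251.1764678955078, 195.47059631347656], [272.8108215332031, 222.51351928710938]]
0.11 [[0.6872, -0.0861], [0.5892, -0.1139], [0.5629, -0.026], [0.662, -0.0002]]
0.152 [[0.7106, -0.0933], [0.6166, -0.12], [0.5913, -0.0356], [0.6865, -0.0109]]
top red 1 (np.float64(253.0), np.float64(161.0))
top orange 972 (np.float64(227.55555555555554), np.float64(175.75617283950618))
[[216.61538696289062, 193.84616088867188], [206.95082092285156, 164.8524627685547], [239.39784240722656, 158.02149963378906], [247.919189453125, 186.02020263671875]]
0.11 [[0.5578, 0.0591], [0.6333, 0.0826], [0.6491, -0.001], [0.5758, -0.0209]]
0.152 [[0.5524, 0.0562], [0.6251, 0.0788], [0.6402, -0.0016], [0.5697, -0.0208]]
top yellow 899 (np.float64(262.2235817575083), np.float64(166.46162402669634))
[[249.9649200439453, 190.38597106933594], [238.5614013671875, 153.32455444335938], [271.6694641113281, 142.97830200195312], [283.60601806640625, 179.8731231689453]]
0.11 [[0.5644, -0.0258], [0.6615, 0.0009], [0.6866, -0.0853], [0.5893, -0.1126]]
0.152 [[0.5588, -0.0255], [0.6521, 0.0002], [0.6763, -0.0827], [0.5827, -0.1089]]
(array([ 0.6321, -0.04  ,  0.1438]), np.float64(0.010075588012333683)) [ 0.6367 -0.0354  0.128 ] [ 0.6208 -0.0414  0.128 ]
(array([0.6005, 0.0298, 0.1289]), np.float64(0.0004888437391585296))
```

Edge midpoint ≈ (0.6127, -0.0125), box yaw ≈ 105.7°, and the ball sits at box x ≈ -30, y ≈ 0. All of these match the given sizes. I'll turn the tool so its y runs along the box's x, then travel above the box.

Request:
{"fn": "step_arm", "kwargs": {
  "steps": [1, 0, 0, 0, -10.2, 1, 0, 0, 0, -10.2, 1, 0, 0, 0, -10.2, 1, 0, 0, 0, -10.2, 1, -13, -54, 0, 0, 1, -13, -54, 0, 0, 1, -13, -54, 0, 0, 1, -13, -54, 0, 0, 1, -13, -54, 0, 0, 1, -13, -54, 0, 0, 1, -13, -54, 0, 0, 1, -13, -54, 0, 0]
}}

```text
time_s: 1.6
tool_pos: [0.4932, 0.1993, 0.4045]
tool_rot: [180.0, -0.0, -164.3]
force: [0.2, 1.6, -0.3]
grip_width: 0.0867
grasp_force: 0.0
```

Request:
{"fn": "step_arm", "kwargs": {
  "steps": [1, -15, -62, 0, 0, 1, -15, -62, 0, 0, 1, -15, -62, 0, 0, 1, -10, -40, 0, 0, 1, -3, -20, 0, 0, 1, 0, 0, 0, 0, 1, 0, 0, 0, 0]
}}

```text
time_s: 2.48
tool_pos: [0.6129, -0.0143, 0.4046]
tool_rot: [179.9, -0.0, -164.1]
force: [-0.5, 0.2, -0.5]
grip_width: 0.0871
grasp_force: 0.0
```

Run:
```python
from h import *
from cell import env
np.set_printoptions(suppress=True,precision=4)
o=env.get_obs();p=np.array(o['tool_pos']);print(o['time_s'],p,o['tool_rot'],o['qpos'],o['force'])
E0=np.array([.6127,-.0125]);a=np.radians(105.7);X=np.array([np.cos(a),np.sin(a)]);Y=np.array([-X[1],X[0]])
print('box xy mm',1e3*(p[:2]-E0)@X,1e3*(p[:2]-E0)@Y)
for n in('top','wrist','scene'):
    c=env.read_camera(n);np.savez(n+'1.npz',**c)
    if n=='wrist':cv2.imwrite('pics/wrist1.png',c['image'][:,:,::-1])
    if n!='scene':print(n,c['camera_matrix'],c['R'],c['t'])
```

```text
2.475 [ 0.6129 -0.0143  0.4046] [ 179.8974   -0.016  -164.1106] [-16.7768  14.055   18.7505  89.4319  -4.685   77.3188 108.3738] [-0.5199  0.1803 -0.535 ]
box xy mm -1.7456557901245608 0.31842252733895954
top [[428.0765   0.     254.0976]
 [  0.     428.0765 190.7842]
 [  0.       0.       1.    ]] [[-0.0284 -0.9995  0.0145]
 [-0.991   0.0262 -0.1314]
 [ 0.131  -0.0181 -0.9912]] [-0.0219  0.5734  1.1252]
wrist [[297.3186   0.     254.6995]
 [  0.     297.3186 192.3012]
 [  0.       0.       1.    ]] [[-0.275   0.9614  0.0005]
 [ 0.9236  0.2641  0.2779]
 [ 0.267   0.0769 -0.9606]] [ 0.1828 -0.5968  0.2285]
```

View pics/wrist1.png

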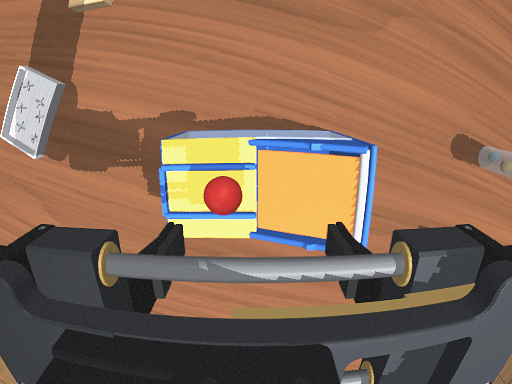

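The wrist view shows the ball at (222,195), the ledge edge at u≈257, and the box square to the fingers. I'll check both with rays.

Run:
```python
from h import *
np.set_printoptions(suppress=True,precision=1)
c=load('wrist1');K=c['camera_matrix'];E0=np.array([.6127,-.0125]);a=np.radians(105.7);X=np.array([np.cos(a),np.sin(a)]);Y=np.array([-X[1],X[0]])
def fp(uv,z):
    d=(np.array(uv)-K[:2,2])/K[0,0];r=np.linalg.norm(d);v=np.r_[d/r*np.sin(r),np.cos(r)]
    o=-c['R'].T@c['t'];w=c['R'].T@v;P=o+w*(z-o[2])/w[2];q=P[:2]-E0;return 1e3*np.array([q@X,q@Y])
im=c['image'];m=mask(im,'red');k=np.zeros_like(m);k[165:225,190:250]=1;m*=k
ys,xs=np.nonzero(m);print(len(xs),xs.mean(),ys.mean(),xs.min(),xs.max(),'ball',fp((xs.mean(),ys.mean()),.128))
mo=mask(im,'orange');mo[:140]=0;mo[250:]=0;mo[:,:240]=0;mo[:,370:]=0
ys,xs=np.nonzero(mo)
for r in(160,180,200,220): u=xs[ys==r].min()-.5;print(r,u,fp((u,r),.11))
my=mask(im,'yellow');my[:130]=0;my[245:]=0;my[:,:155]=0;my[:,262:]=0
for u in(180,190,245): v=np.nonzero(my[:,u])[0];b=v[np.r_[True,np.diff(v)>1]];e=v[np.r_[np.diff(v)>1,True]];print(u,b,e,[fp((u,q),.115) for q in(*b,*e)])
```

```text
1148 222.5287456445993 195.15940766550523 204 241 ball [-31.5  -1.4]
160 355.5 [95.8 29.4]
180 352.5 [94.3  9.3]
200 354.5 [ 98.6 -11.4]
220 351.5 [ 97.7 -33.1]
180 [139 162 182 192 210] [146 163 189 198 210] [array([-71.8,  48.8]), array([-72.8,  27. ]), array([-73.8,   7.6]), array([-74.5,  -2.4]), array([-75.8, -20.8]), array([-72.1,  42.2]), array([-72.8,  26.1]), array([-74.3,   0.6]), array([-74.9,  -8.4]), array([-75.8, -20.8])]
190 [139 171 210 237] [162 202 210 237] [array([-62.2,  48.6]), array([-63.4,  18.3]), array([-65.6, -20.7]), array([-67.7, -49.8]), array([-63. ,  26.9]), array([-65.1, -12.4]), array([-65.6, -20.7]), array([-67.7, -49.8])]
245 [161 210] [162 210] [array([-11.4,  27.7]), array([-11.6, -20.2]), array([-11.4,  26.7]), array([-11.6, -20.2])]
```

Request:
{"fn": "step_arm", "kwargs": {
  "steps": [1, 0, -9, 20, 0, 1, 0, 0, 25, 0, 1, 0, 0, 20, 0, 1, 0, 0, 17, 0, 1, 0, 0, 0, 0, 1, 0, 0, 0, 0]
}}

```text
time_s: 3.38
tool_pos: [0.6161, -0.0254, 0.3234]
tool_rot: [-180.0, 0.1, -164.3]
force: [0.3, 0.2, 0.0]
grip_width: 0.0868
grasp_force: 0.0
```

```bash
cat > look.py <<'E'
import sys
from h import *
from cell import env
np.set_printoptions(suppress=True,precision=4)
o=env.get_obs();p=np.array(o['tool_pos'])
E0=np.array([.6127,-.0125]);a=np.radians(105.7);X=np.array([np.cos(a),np.sin(a)]);Y=np.array([-X[1],X[0]])
print(o['time_s'],p,o['tool_rot'],o['force'],o['grip_width'],'box xy mm',1e3*(p[:2]-E0)@X,1e3*(p[:2]-E0)@Y,'tip',p[2]-.182)
t=sys.argv[1]
s=env.read_camera('scene')['image'][160:260,200:320];w=env.read_camera('wrist')['image'][100:300,100:420]
f=lambda i,h:cv2.resize(i,(int(i.shape[1]*h/i.shape[0]),h),interpolation=cv2.INTER_CUBIC)
cv2.imwrite(f'pics/{t}.png',np.hstack([f(s,300),f(w,270) if 0 else cv2.resize(w,(430,300))])[:,:,::-1])
E
python3 look.py a
```

```text
3.375 [ 0.6161 -0.0254  0.3234] [-179.984     0.0656 -164.2809] [0.2591 0.1515 0.0144] 0.08677277422950297 box xy mm -13.32764679186306 0.2396554697742208 tip 0.14139156873552444
```

View pics/a.png

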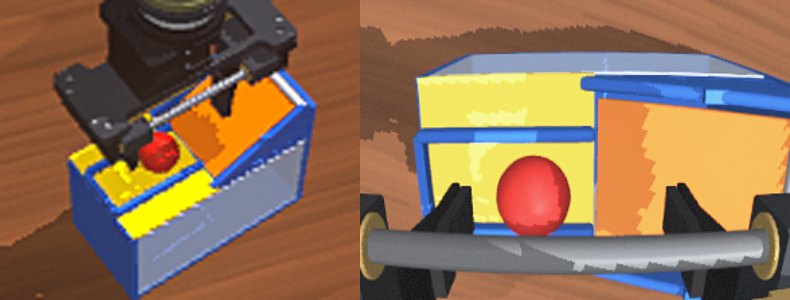

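The rear finger has clearance behind the ball, and the front finger is above the flap. Next I'll press down on the flap.

Request:
{"fn": "step_arm", "kwargs": {
  "steps": [1, 0, 2, 8, 0, 1, 0, 0, 8, 0, 1, 0, 0, 7, 0, 1, 0, 0, 5, 0, 1, 0, 0, 0, 0, 1, 0, 0, 0, 0, 1, 0, 0, 0, 0]
}}

```text
time_s: 4.35
tool_pos: [0.6152, -0.0241, 0.2949]
tool_rot: [-180.0, 0.0, -164.3]
force: [0.7, -1.5, 1.0]
grip_width: 0.0868
grasp_force: 1.0
```

```bash
python3 look.py b
```

```text
4.35 [ 0.6152 -0.0241  0.2949] [-179.9517    0.0052 -164.3151] [ 0.7435 -1.5477  1.0107] 0.08680078352396589 box xy mm -11.813985429203168 0.6924212078442307 tip 0.11285198249885225
```

View pics/b.png

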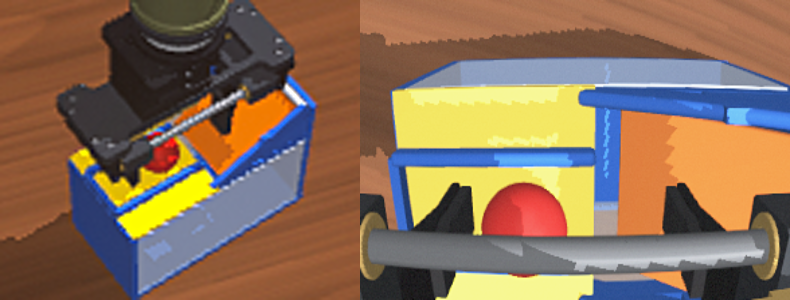

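The flap is open with the ball still on the ledge, which meets step 1. Now I'll advance slowly along +x.

Request:
{"fn": "step_arm", "kwargs": {
  "steps": [1, 0, 2, 0, 0, 1, 0, 2, 0, 0, 1, 0, 2, 0, 0, 1, 0, 2, 0, 0, 1, 0, 3, 0, 0, 1, 0, 3, 0, 0, 1, 0, 3, 0, 0, 1, 0, 3, 0, 0, 1, 0, 3, 0, 0, 1, 0, 3, 0, 0, 1, 0, 3, 0, 0, 1, 0, 0, 0, 0]
}}

```text
time_s: 5.95
tool_pos: [0.6072, 0.0048, 0.2947]
tool_rot: [180.0, -0.0, -164.3]
force: [0.8, -4.5, -0.2]
grip_width: 0.0869
grasp_force: 1.9
```

```bash
python3 look.py c
```

```text
5.95 [0.6072 0.0048 0.2947] [ 179.9857   -0.0116 -164.2615] [ 0.7797 -4.4731 -0.2075] 0.08694143367834414 box xy mm 18.10089050187412 0.5976401828399134 tip 0.11268307364979796
```

View pics/c.png

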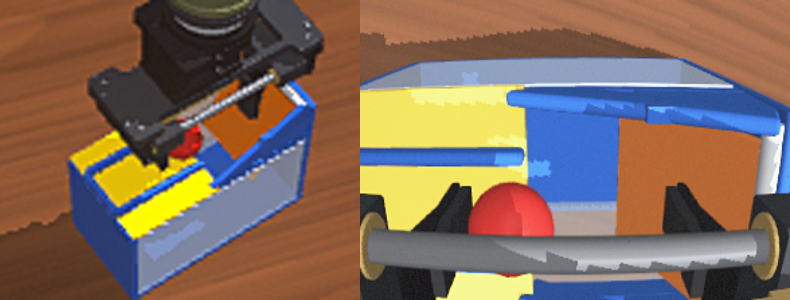

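The ball is at the edge with the flap well open. I'll narrow the fingers gradually and keep nudging forward.

Request:
{"fn": "step_arm", "kwargs": {
  "steps": [0.95, 0, 1, 0, 0, 0.9, 0, 1, 0, 0, 0.87, 0, 1, 0, 0, 0.84, 0, 1, 0, 0, 0.8, 0, 1, 0, 0, 0.8, 0, 2, 0, 0, 0.8, 0, 0, 0, 0, 0.8, 0, 0, 0, 0],
  "grip_force": 5
}}

```text
time_s: 7.05
tool_pos: [0.6057, 0.0112, 0.2949]
tool_rot: [-180.0, 0.0, -164.3]
force: [1.2, -2.4, 2.9]
grip_width: 0.0699
grasp_force: 1.8
```

```bash
python3 look.py d
```

```text
7.05 [0.6057 0.0112 0.2949] [-179.9931    0.0446 -164.2919] [ 1.1943 -2.4363  2.87  ] 0.06990727238805226 box xy mm 24.714552495598298 0.3714503962733054 tip 0.1128720428437035
```

View pics/d.png

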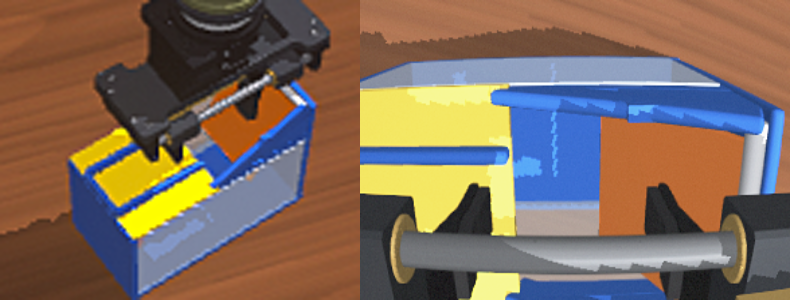

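The ball has left the ledge and dropped through the gap while the finger still holds the flap. I'll draw the fingers straight up.

Request:
{"fn": "step_arm", "kwargs": {
  "steps": [0.8, 0, 0, 0, 0, 0.8, 0, 0, -8, 0, 0.8, 0, 0, -12, 0, 0.8, 0, 0, -20, 0, 0.8, 0, 0, -30, 0, 0.8, 0, 0, -40, 0, 0.8, 0, 0, -40, 0, 0.8, 0, 0, 0, 0, 0.8, 0, 0, 0, 0, 0.8, 0, 0, 0, 0]
}}

```text
time_s: 8.4
tool_pos: [0.605, 0.0118, 0.4433]
tool_rot: [179.9, -0.2, -164.2]
force: [-0.5, 0.6, -0.5]
grip_width: 0.0696
grasp_force: 0.0
```

```bash
python3 look.py e
python3 - <<'E'
from h import *
from cell import env
for n in('scene','top'):
    c=env.read_camera(n);a=load(n+'0')['image'];d=np.abs(a.astype(int)-c['image']).max(2)>50
    bx={'scene':dict(tube=(345,130,375,175),pop=(355,185,400,225),block=(130,190,162,217),tray=(108,238,158,292)),'top':dict(tube=(92,214,126,240),pop=(104,148,138,180),block=(338,230,370,252),tray=(352,148,396,202))}[n]
    print(n,{k:int(d[y0:y1,x0:x1].sum()) for k,(x0,y0,x1,y1) in bx.items()})
E
```

```text
8.4 [0.605  0.0118 0.4433] [ 179.9334   -0.1547 -164.2456] [-0.4956  0.5932 -0.5255] 0.06961868595042642 box xy mm 25.455430063655495 0.8396220927293112 tip 0.26129053856451884
scene {'tube': 0, 'pop': 0, 'block': 133, 'tray': 896}
top {'tube': 0, 'pop': 0, 'block': 282, 'tray': 1317}
```

View pics/e.png

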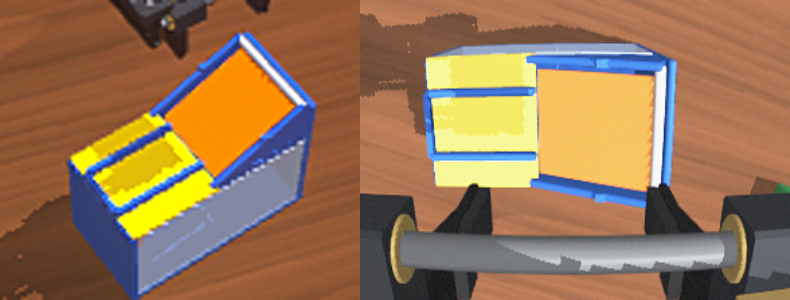

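The flap is shut, and the tray and block differences look like the arm's shadow. One quick check for red showing through the window, or a ball lying outside.

Run:
```python
from h import *
from cell import env
for n in('scene','top','wrist'):
    im=env.read_camera(n)['image'].astype(int);m=((im[...,0]-im[...,1]>60)&(abs(im[...,1]-im[...,2])<35)&(im[...,0]>110)).astype(np.uint8)
    k,l,s,c=cv2.connectedComponentsWithStats(m);print(n,[(s[i,4],c[i].round().tolist()) for i in range(1,k) if s[i,4]>8][:8])
    if n=='scene':
        w=im[195:255,240:305];d=w[...,0]-w[...,2];b=(w[...,2]>110);print('window: max r-b',(d*b).max())
        cv2.imwrite('pics/f.png',cv2.resize(im[190:262,220:310,::-1].astype(np.uint8),None,fx=8,fy=8))
```

```text
scene [(np.int32(9), [371.0, 46.0]), (np.int32(18), [168.0, 60.0]), (np.int32(9), [402.0, 66.0]), (np.int32(10), [393.0, 68.0]), (np.int32(9), [348.0, 69.0]), (np.int32(12), [52.0, 73.0]), (np.int32(14), [240.0, 76.0]), (np.int32(23), [159.0, 77.0])]
window: max r-b 137
top [(np.int32(13), [332.0, 65.0]), (np.int32(14), [310.0, 70.0]), (np.int32(42), [320.0, 71.0]), (np.int32(68), [337.0, 72.0]), (np.int32(10), [345.0, 70.0]), (np.int32(76), [359.0, 72.0]), (np.int32(10), [377.0, 70.0]), (np.int32(27), [387.0, 73.0])]
wrist [(np.int32(12), [358.0, 2.0]), (np.int32(13), [299.0, 3.0]), (np.int32(14), [408.0, 4.0]), (np.int32(10), [468.0, 4.0]), (np.int32(13), [287.0, 5.0]), (np.int32(11), [35.0, 14.0]), (np.int32(9), [317.0, 14.0]), (np.int32(9), [415.0, 15.0])]
```

View pics/f.png

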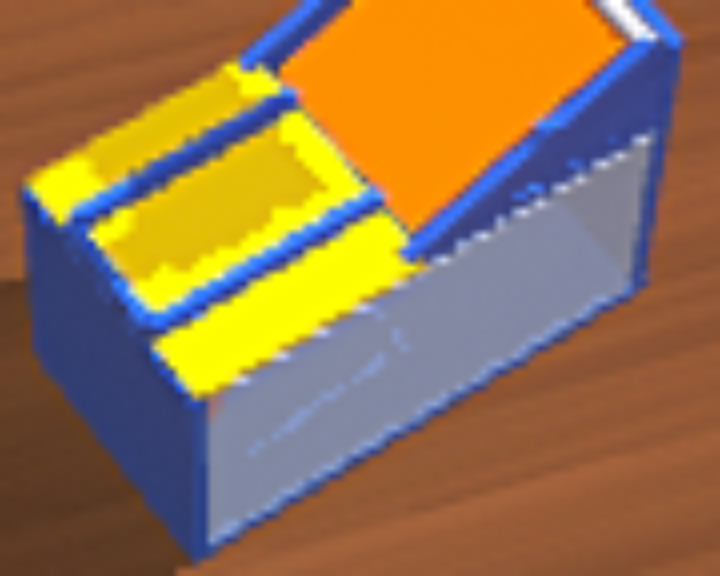

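A trace of red shows through the window at the end under the ledge (215,400 in the crop), so the ball is inside, and nothing red lies outside. I'll wait a moment for it to settle and hand in.

Request:
{"fn": "step_arm", "kwargs": {
  "steps": [0.8, 0, 0, 0, 0, 0.8, 0, 0, 0, 0, 0.8, 0, 0, 0, 0, 0.8, 0, 0, 0, 0, 0.8, 0, 0, 0, 0, 0.8, 0, 0, 0, 0, 0.8, 0, 0, 0, 0, 0.8, 0, 0, 0, 0, 0.8, 0, 0, 0, 0, 0.8, 0, 0, 0, 0, 0.8, 0, 0, 0, 0, 0.8, 0, 0, 0, 0]
}}

```text
time_s: 10.25
tool_pos: [0.6054, 0.0112, 0.4448]
tool_rot: [180.0, 0.0, -164.3]
force: [0.5, -0.0, 0.1]
grip_width: 0.0696
grasp_force: 0.0
```

```bash
python3 -c "
from cell import env
print(env.sign_off())"
```

```text
the job is handed in; nothing more can be done
None
```

I handed the job in at about 10 s: the ball dropped into the box while a finger held the flap open, the flap then swung shut, and the arm touched none of the other toys; the sign-off returned no verdict, and only a trace of red through the window shows the ball inside.

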